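# Put the honed carving tools back in the bench rack in the same order

### The job

Honing is done: move the four carving tools one by one from the pale honing rest to the dark, empty bench rack, keeping them in the same order from left to right. Each must lie in its own notch as it lay on the rest: handle down in the front rail, shank down in the back rail, right way up, blade pointing away from you. Set the tools down, and do not drop them or let one fall to the bench.

Things in the scene. Friction and masses are not known exactly. Their poses are not given: they have to be found in the camera images.
- v_tool: Carving tool, narrow V blade 9 mm wide. Origin on the axis of the handle: grip here, across y. x to the cutting edge, z up. Pale octagonal handle 28 mm across flats (flats sideways and up), x -105 to 25 mm; brass ferrule 21 mm thick to x 37; steel shank 10 mm thick to x 87; blade to x 150. 0.1 kg, balance 10 to 40 mm ahead of the origin. Seated, the origin is 52 mm above the bench.
- gouge: Carving tool with a straight hollow (gouge) blade 17 mm wide. Handle, shank, origin, axes, weight and seated height as v_tool.
- skew: Carving tool with a flat chisel blade 26 mm wide, its edge askew. All else as v_tool.
- fishtail: Carving tool whose blade flares like a fishtail to 42 mm at the edge. All else as v_tool.
- bench_rack: Fixed dark-wood rack, empty, left or right on the bench, 288 mm wide, turned up to 0.25 rad. Origin on the bench under the middle of the row; x away from the robot along the tools, y left along the row, z up. Two rails 18 mm thick at x -80 (handles) and +62 (shanks), each with four notches at y +96, +32, -32, -96 mm from left to right: a tool's origin goes to x 0. Notch sizes: see saddle_a.
- honing_rest: Fixed pale plywood board 276 x 190 x 12 mm on the other side of the bench, with four saddles in a row 64 mm apart, on which the tools lie at the start in any order, blades away from the robot. Origin and axes as bench_rack; saddles at x 0, y +96, +32, -32, -96 mm. Turned up to 0.25 rad.
- saddle_a: One of four like fixed saddles; letters do not tell the order. Origin on the board (12 mm up), axes as the rest; its tool's origin is within 9 mm in x. Rails as the bench rack's. Notch floors 38 mm (handle rail) and 47 mm (shank rail) above the bench, 26 and 16 mm wide; sides slope out to a mouth 52 mm wide at 56 and 69 mm up, so a tool a few mm off slides to the middle.
- saddle_b: Saddle like saddle_a, at another place of the row; it carries one tool at the start and stays where it is.
- saddle_c: Saddle like saddle_a, at another place of the row; it carries one tool at the start and stays where it is.
- saddle_d: Saddle like saddle_a, at another place of the row; it carries one tool at the start and stays where it is.

How it is judged:
At the end, for the whole second after the job is handed in: All four tools at rest in the bench rack in their old left-to-right order: origins within 10 mm of the notch centre line, 20 mm lengthwise and 8 mm of seated height; axis level within 0.08 rad, along the rack within 0.15, rolled under 0.9 rad from upright (x of v_tool in the frame of bench_rack between -0.02 and 0.02 m and z of v_tool in the frame of bench_rack between 0.044 and 0.06 m and angle between v_tool's own x axis and vertical between 1.4908 and 1.6508 rad and angle between each of v_tool, gouge, skew, fishtail's own z axis and vertical below 0.9 rad and angle between the x axis of each of v_tool, gouge, skew, fishtail and the x axis of bench_rack, either way round below 0.15 rad and linear speed of each of v_tool, gouge, skew, fishtail below 0.02 m/s and angular speed of each of v_tool, gouge, skew, fishtail below 0.2 rad/s and ((y of saddle_a in the frame of honing_rest between -0.116 and -0.076 m and y of v_tool in the frame of bench_rack between -0.106 and -0.086 m) or (y of saddle_a in the frame of honing_rest between -0.052 and -0.012 m and y of v_tool in the frame of bench_rack between -0.042 and -0.022 m) or (y of saddle_a in the frame of honing_rest between 0.012 and 0.052 m and y of v_tool in the frame of bench_rack between 0.022 and 0.042 m) or (y of saddle_a in the frame of honing_rest between 0.076 and 0.116 m and y of v_tool in the frame of bench_rack between 0.086 and 0.106 m)) and x of gouge in the frame of bench_rack between -0.02 and 0.02 m and z of gouge in the frame of bench_rack between 0.044 and 0.06 m and angle between gouge's own x axis and vertical between 1.4908 and 1.6508 rad and ((y of saddle_b in the frame of honing_rest between -0.116 and -0.076 m and y of gouge in the frame of bench_rack between -0.106 and -0.086 m) or (y of saddle_b in the frame of honing_rest between -0.052 and -0.012 m and y of gouge in the frame of bench_rack between -0.042 and -0.022 m) or (y of saddle_b in the frame of honing_rest between 0.012 and 0.052 m and y of gouge in the frame of bench_rack between 0.022 and 0.042 m) or (y of saddle_b in the frame of honing_rest between 0.076 and 0.116 m and y of gouge in the frame of bench_rack between 0.086 and 0.106 m)) and x of skew in the frame of bench_rack between -0.02 and 0.02 m and z of skew in the frame of bench_rack between 0.044 and 0.06 m and angle between skew's own x axis and vertical between 1.4908 and 1.6508 rad and ((y of saddle_c in the frame of honing_rest between -0.116 and -0.076 m and y of skew in the frame of bench_rack between -0.106 and -0.086 m) or (y of saddle_c in the frame of honing_rest between -0.052 and -0.012 m and y of skew in the frame of bench_rack between -0.042 and -0.022 m) or (y of saddle_c in the frame of honing_rest between 0.012 and 0.052 m and y of skew in the frame of bench_rack between 0.022 and 0.042 m) or (y of saddle_c in the frame of honing_rest between 0.076 and 0.116 m and y of skew in the frame of bench_rack between 0.086 and 0.106 m)) and x of fishtail in the frame of bench_rack between -0.02 and 0.02 m and z of fishtail in the frame of bench_rack between 0.044 and 0.06 m and angle between fishtail's own x axis and vertical between 1.4908 and 1.6508 rad and ((y of saddle_d in the frame of honing_rest between -0.116 and -0.076 m and y of fishtail in the frame of bench_rack between -0.106 and -0.086 m) or (y of saddle_d in the frame of honing_rest between -0.052 and -0.012 m and y of fishtail in the frame of bench_rack between -0.042 and -0.022 m) or (y of saddle_d in the frame of honing_rest between 0.012 and 0.052 m and y of fishtail in the frame of bench_rack between 0.022 and 0.042 m) or (y of saddle_d in the frame of honing_rest between 0.076 and 0.116 m and y of fishtail in the frame of bench_rack between 0.086 and 0.106 m))); the robot touches nothing.
It fails at once if a tool is dropped: free in the air, touching nothing, more than 30 mm above the height at which it lies in a rack ((height (world z) of v_tool above 0.084 m and contact force between v_tool and anything else below 0.02 N) or (height (world z) of gouge above 0.084 m and contact force between gouge and anything else below 0.02 N) or (height (world z) of skew above 0.084 m and contact force between skew and anything else below 0.02 N) or (height (world z) of fishtail above 0.084 m and contact force between fishtail and anything else below 0.02 N)).
It fails at once if a tool falls to the bench top (its origin lower than 30 mm above the bench) (height (world z) of any of v_tool, gouge, skew, fishtail below 0.03 m).
It also fails if it takes over 133 s, if anything falls off the work surface, if the arm or the gripper's body presses on something with over 40 N, if the wrist force passes 120 N, or if a joint passes its speed limit or range.

### The arm

A 6-joint arm with a two-finger parallel gripper is mounted at the origin on the work surface. World frame = base frame: x ahead of the robot, y to its left, z up, the work surface at z = 0. Lengths are in m, angles in rad, forces in N, time in s.
With the tool pointing down it reaches from about 0.375 to 0.9 m from the base axis. Payload 3.1 kg.
Tool frame: the origin (TCP) lies midway between the tips of the shut fingers; the grasp point (between the pads) lies bot.grip_point_offset behind it (bot.grip_point_offset is the distance from the TCP to the grasp point, in m); x points along the fingers, y is the direction in which the jaws open and shut, and the axes are right-handed (so a half turn about x gives the same grasp; the last joint's range is limited). The gripper opens to 87 mm and grips with 3 to 60 N. Pads are 19 mm wide; open, the fingers measure 117 mm over their backs; the gripper's body (75 mm by 190 mm) begins 51 mm behind the grasp point.
Start: joints at [0.999, 0.527, 1.433, -0, 1.181, -0.178], TCP at [0.24, 0.577, 0.223] pointing down, gripper open.
Joint ranges: [-3.08, 3.08], [-0.75, 2.2], [0.22, 2.44], [-1.43, 4.57], [0, 2.65], [-2.85, 2.85]. Speed limits (rad/s): [2.79, 2.79, 3.14, 3.14, 3.14, 3.14].

### API

Orientations are given as a unit quaternion [x, y, z, w].
In Python, from station import bot gives the robot as it stands.
- The arm moves only by the tool jog_arm, never from a script. Its argument "plan" is a list of rows, each a list of 2 entries, a list of its own where there are three numbers: the shift along the tool's x, y, z in units of 50 mm (1.0 is 50 mm), then the turn about the tool's x in units of 6 degrees (1.0 is 6 degrees). In form: [[[x, y, z], turn], ...]. A call has 1 to 8 rows; each row shifts and turns the pose as measured when the row begins, along the tool's axes as they then stand; what a row does not reach is not made up. A row lasts 1/8 s, in which the tool goes at most 62.5 mm and 10.7 degrees, less where a joint would pass 70% of its speed; a pose out of reach is approached as far as the arm can. A call is refused whole if a number of a shift passes 1 or a number of a turn 1, either way. A call with a gripper value outside its range is refused whole. "grip" is the closure in counts, from 0 (fully open) to 255 (shut), set as the call begins (left out, the last holds). The fingers move at their own pace and stop on an object; "squeeze" is the grip in N (left out, the last holds). Time passes only in rows, so rows that do not move let the fingers close. It gives the time, the measured TCP pose, the force and the opening at its end, in the units of the state.
- bot.read_state(): the state, without advancing time (a new reading comes with each control period).
- bot.capture(name): name is "scene" or "top"; returns a dict with "frame" (400x640x3 uint8, red, green, blue), "K" (3x3 intrinsics, pixels), "k1" (the pictures are not rectified: a ray, as slopes to the right and down, at radius r is drawn at 1 + k1 r^2 times it, then the intrinsics apply), "T" (4x4, takes a point from camera to world coordinates). Camera axes: x right, y down, z forward; pixel columns grow to the right and rows downward; lengths in m; the calibration is good to about 2 mm. A picture is of the moment at which its call begins. There is no depth.
- bot.finish_job(): hands the job in, once; it reports no verdict.
Trained networks look in the newest picture that a camera, given by its name, has taken for a name from the list of things; names that differ only in an ending like _2 or _b are one class to them, and where a whole thing is asked for, a point or a joint stands for the part that bears it (a point fixed in the world has none). Each returns a list of dicts, best first, with "confidence" (0 to 1); they miss things now and then, are a little off and sometimes report something else, mostly with a low value. They report only what shows in the picture. A call takes as long as a camera call.
- bot.cut_out(camera, target): "mask" (400x640 bool, what is visible of it) and "centre" ([column, row] in pixels, amid what is visible of it).
- bot.place_of(camera, target): "centre" ([column, row] in pixels: a listed point, or the origin of a listed thing).
The state is a dict: "t": time; "q": joint angles; "dq": joint speeds; "joint_torque": joint torques, N m; "tcp_pos": TCP position; "ee_rot": TCP orientation; "contact_force": force on the tool from outside, world axes, zero at the start; "ft_torque": the same for the moment, N m; "opening": finger opening in m.
Only numpy, scipy, OpenCV 4.12 (cv2) and the standard library are available. Lean on these libraries where they do the work, as an engineer would, in place of code of your own. Each camera call takes 0.05 s, during which the arm holds its last target. There are 200 camera calls.

## Working session

There is one attempt and no reset: what is moved stays moved. The work goes in short steps, Python scripts to look and compute and a tool call to move; the robot and the scene stay as the last step left them, time stands still between calls to the robot, and variables do not carry over. Pictures are saved under pics/ and viewed, about 12 in all and at most 16, crops included, and the job is handed in when it is done.

Besides the shell and the picture viewer there is one more tool, called after "Call:" by a JSON object that holds its "name" and its "arguments", one argument or row to a line. jog_arm: Moves the arm, as the interface text tells. Its arguments: {"type":"object","properties":{"plan":{"type":"array"},"grip":{"type":"number"},"squeeze":{"type":"number"}},"required":["plan"]}

```bash
mkdir -p pics; ls
cat > h.py <<'E'
import numpy as np, cv2
from station import bot
def ray(c,px):
    K=np.array(c["K"]);k1=c["k1"];T=np.array(c["T"])
    d=np.array([(px[0]-K[0,2])/K[0,0],(px[1]-K[1,2])/K[1,1]]);u=d.copy()
    for _ in range(20): u=d/(1+k1*(u@u))
    return T[:3,3],T[:3,:3]@np.array([u[0],u[1],1])
def at(c,px,z):
    o,d=ray(c,px);return o+d*(z-o[2])/d[2]
def proj(c,P):
    T=np.array(c["T"]);K=np.array(c["K"]);p=T[:3,:3].T@(np.array(P)-T[:3,3]);u=p[:2]/p[2]
    u=u*(1+c["k1"]*(u@u));return np.array([K[0,0]*u[0]+K[0,2],K[1,1]*u[1]+K[1,2]])
def save(c,name): cv2.imwrite("pics/"+name,cv2.cvtColor(c["frame"],cv2.COLOR_RGB2BGR))
E
python3 - <<'E'
from h import *
for n in ["scene","top"]:
    c=bot.capture(n);save(c,n+"0.png")
    print(n,np.array(c["T"]).round(3).tolist(),c["k1"])
    for t,z in [("v_tool",.052),("gouge",.052),("skew",.052),("fishtail",.052),("bench_rack",0),("honing_rest",0),("saddle_a",.012)]:
        for d in bot.place_of(n,t)[:5]:
            print(t,round(d["confidence"],2),np.round(d["centre"]),at(c,d["centre"],z).round(4))
print(bot.read_state(),bot.grip_point_offset)
E
```

```text
pics
scene [[-0.876, 0.381, -0.296, 0.791], [0.482, 0.702, -0.524, 0.538], [0.008, -0.602, -0.799, 0.859], [0.0, 0.0, 0.0, 1.0]] -0.07204422602920128
v_tool 0.44 [379. 312.] [0.5449 0.3308 0.052 ]
gouge 0.66 [383. 313.] [0.5384 0.337  0.052 ]
gouge 0.56 [346. 239.] [0.5153 0.1326 0.052 ]
skew 0.57 [356. 260.] [0.5218 0.1933 0.052 ]
fishtail 0.64 [381. 304.] [0.5295 0.3162 0.052 ]
bench_rack 0.79 [293. 159.] [ 0.4927 -0.2246  0.    ]
honing_rest 0.58 [360. 281.] [0.5261 0.2271 0.    ]
honing_rest 0.26 [371. 281.] [0.5022 0.2415 0.    ]
saddle_a 0.71 [342. 249.] [0.5254 0.1337 0.012 ]
saddle_a 0.7 [352. 267.] [0.5272 0.1909 0.012 ]
saddle_a 0.63 [366. 291.] [0.5319 0.2606 0.012 ]
saddle_a 0.56 [380. 312.] [0.5307 0.3205 0.012 ]
top [[-0.016, -0.984, 0.18, 0.275], [-1.0, 0.016, 0.0, -0.01], [-0.003, -0.18, -0.984, 1.356], [0.0, 0.0, 0.0, 1.0]] 0.01457149583089541
v_tool 0.89 [218. 198.] [0.5146 0.2526 0.052 ]
gouge 0.87 [264. 198.] [0.5139 0.132  0.052 ]
skew 0.91 [240. 201.] [0.5062 0.1947 0.052 ]
fishtail 0.59 [189. 195.] [0.5263 0.3286 0.052 ]
fishtail 0.51 [196. 193.] [0.5295 0.3103
[... 394 characters left out ...]
31 0.1337 0.012 ]
{'t': 0.8, 'q': array([ 9.98516144e-01,  5.27460266e-01,  1.43268907e+00,  3.38765836e-07,
        1.18138476e+00, -1.78540259e-01]), 'dq': array([ 8.67007315e-04,  2.37992320e-04,  8.62397632e-04,  4.71520249e-05,
        4.93351820e-04, -3.48853295e-04]), 'joint_torque': array([ 2.28867634e-05, -4.39951622e+01, -1.76979983e+01,  6.36261678e-02,
        5.01608639e-02, -8.95694058e-06]), 'tcp_pos': array([0.23976843, 0.57716855, 0.22257632]), 'ee_rot': array([ 0.13832994,  0.69344054, -0.13829133,  0.69345552]), 'contact_force': array([-0.37571353, -0.14850713,  0.07398972]), 'ft_torque': array([-0.01184619,  0.03410696,  0.03920226]), 'opening': 0.0866811591439278} 0.0187
```

Run:
```python
import cv2
a=cv2.imread("pics/top0.png")
cv2.imwrite("pics/top0b.png",cv2.resize(a[130:270,150:480],None,fx=2.4,fy=2.4,interpolation=cv2.INTER_CUBIC))
```

```text
(no output)
```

View pics/top0b.png

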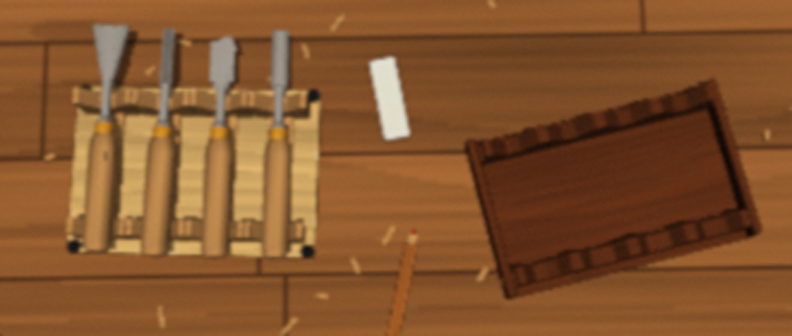

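View pics/scene0.png

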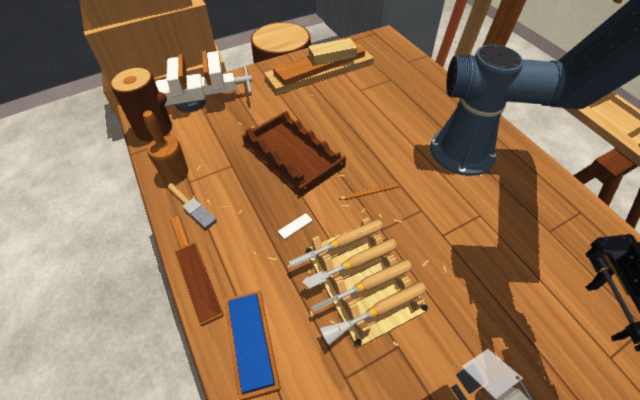

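The tools lie left to right as fishtail (image x≈105), v_tool (165), skew (222) and gouge (280). The dark rack is on the right (470–760) and turned about +0.24 rad. I'll fit the poses next.

```bash
cat > fit.py <<'E'
from h import *
from scipy.optimize import minimize
def rackfit():
    C={};M={}
    for n in ["scene","top"]:
        C[n]=bot.capture(n); r=bot.cut_out(n,"bench_rack"); M[n]=r[0]["mask"].astype(np.uint8) if r else None
    P=[(x,y,z) for y in(-.144,.144) for x,z in((-.089,0),(-.089,.056),(.071,0),(.071,.069))]
    def iou(p,n):
        a=p[2];R=np.array([[np.cos(a),-np.sin(a)],[np.sin(a),np.cos(a)]])
        q=np.array([proj(C[n],[*(R@np.array(v[:2])+p[:2]),v[2]]) for v in P])
        m=np.zeros((400*4,640*4),np.uint8)
        cv2.fillConvexPoly(m,cv2.convexHull(((q+.5)*4).round().astype(np.int32)),1)
        b=cv2.resize(M[n],None,fx=4,fy=4,interpolation=cv2.INTER_NEAREST)
        return (m&b).sum()/(m|b).sum()
    for ns in [["top"],["scene"],["top","scene"]]:
        s=minimize(lambda p:-sum(iou(p,n) for n in ns),[.493,-.235,.24],method="Nelder-Mead",options=dict(initial_simplex=[[.493,-.235,.24],[.51,-.235,.24],[.493,-.22,.24],[.493,-.235,.2]],xatol=1e-4,fatol=1e-4))
        print(ns,s.x.round(4),round(s.fun,3))
def tools():
    c=bot.capture("top")
    for t in ["fishtail","v_tool","skew","gouge"]:
        for d in bot.cut_out("top",t)[:1]:
            ys,xs=np.nonzero(d["mask"])
            W=np.array([at(c,(x,y),.055)[:2] for x,y in zip(xs,ys)])
            k=W[:,0].min()
            H=W[W[:,0]<k+.17]
            # axis by row means
            a=np.polyfit(H[:,0],H[:,1],1)
            print(t,round(d["confidence"],2),"x",k.round(4),W[:,0].max().round(4),"origin x by length",round((k+W[:,0].max())/2-.0225,4),"yaw",np.arctan(a[0]).round(3),"y at k+.105",np.polyval(a,k+.105).round(4))
if __name__=="__main__": rackfit();tools()
E
python3 fit.py
```

```text
['top'] [ 0.493 -0.235  0.24 ] -0.0
['scene'] [ 0.5029 -0.2315  0.2441] -0.921
['top', 'scene'] [ 0.5029 -0.2315  0.2441] -0.921
fishtail 0.87 x 0.4194 0.6747 origin x by length 0.5245 yaw -0.036 y at k+.105 0.3213
v_tool 0.68 x 0.4155 0.6678 origin x by length 0.5191 yaw -0.054 y at k+.105 0.2568
skew 0.58 x 0.4118 0.6556 origin x by length 0.5112 yaw -0.024 y at k+.105 0.1923
gouge 0.66 x 0.4107 0.663 origin x by length 0.5143 yaw -0.014 y at k+.105 0.1286
```

```bash
sed -i 's/M\[n\]=r\[0\]\["mask"\].astype(np.uint8) if r else None/r=sorted(r,key=lambda d:-d["mask"].sum()); print(n,[(round(d["confidence"],2),d["mask"].sum(),np.round(d["centre"])) for d in r]); M[n]=r[0]["mask"].astype(np.uint8)/' fit.py
python3 fit.py; python3 -c "
from h import *
from scipy.spatial.transform import Rotation as R
s=bot.read_state();print(R.from_quat(s['ee_rot']).as_matrix().round(3))"
```

```text
scene [(0.86, np.int64(4553), array([295., 152.]))]
top [(0.91, np.int64(7322), array([404., 209.]))]
['top'] [ 0.4898 -0.2355  0.2295] -0.932
['scene'] [ 0.5033 -0.2349  0.2324] -0.918
['top', 'scene'] [ 0.4955 -0.2362  0.2327] -1.784
fishtail 0.63 x 0.4218 0.6719 origin x by length 0.5243 yaw -0.033 y at k+.105 0.3218
v_tool 0.58 x 0.4155 0.665 origin x by length 0.5178 yaw -0.05 y at k+.105 0.2571
skew 0.91 x 0.4118 0.6556 origin x by length 0.5112 yaw -0.028 y at k+.105 0.1927
gouge 0.79 x 0.4107 0.663 origin x by length 0.5143 yaw -0.028 y at k+.105 0.1281
[[-0.     0.384  0.923]
 [-0.     0.923 -0.384]
 [-1.    -0.    -0.   ]]
```

Call:
{"name": "jog_arm", "arguments": {
  "plan": [
    [[0,0,0],-0.86],
    [[0,0,0],-0.86],
    [[0,0,0],-0.86],
    [[0,0,0],-0.86],
    [[0,0,0],0]
  ],
  "grip": 105,
  "squeeze": 40
}}

```text
t: 2.33
tcp_pos: [0.2398, 0.5772, 0.2226]
ee_rot: [0.008, 0.707, -0.008, 0.707]
contact_force: [0.4, 0.7, 0.6]
opening: 0.0524
```

```bash
cat > go.py <<'E'
# go.py x y heading : remaining shift of TCP in tool axes (units) and turn (units)
import sys
from h import *
from scipy.spatial.transform import Rotation as R
RK=(.4945,-.2358,.232)
TOOL=dict(fishtail=(.5235,.3218,-.035),v_tool=(.518,.257,-.04),skew=(.5155,.1925,-.035),gouge=(.514,.1283,-.03))
for i in range(4):
    y=(.096,.032,-.032,-.096)[i]; TOOL["n%d"%i]=(RK[0]-y*np.sin(RK[2]),RK[1]+y*np.cos(RK[2]),RK[2])
if __name__=="__main__":
    s=bot.read_state();m=R.from_quat(s["ee_rot"]).as_matrix();h=np.arctan2(m[1,2],m[0,2])
    print("tcp",s["tcp_pos"].round(4),"h",h.round(3),"tilt",m[2].round(3),"open",round(s["opening"],4))
    for a in sys.argv[1:]:
        t=TOOL[a];d=np.array([t[0],t[1],.0333])-s["tcp_pos"]
        th=t[2];print(a,np.round(t,4),"now-axes",(m.T@d/.05).round(2),"after-turn axes y,z",np.round([(-np.sin(th)*d[0]+np.cos(th)*d[1])/.05,(np.cos(th)*d[0]+np.sin(th)*d[1])/.05],2),"turn",round(np.degrees(h-th)/6,2))
E
python3 go.py fishtail n0
```

```text
tcp [0.2398 0.5772 0.2226] h -0.023 tilt [-1.  0.  0.] open 0.0524
fishtail [ 0.5235  0.3218 -0.035 ] now-axes [ 3.78 -4.98  5.79] after-turn axes y,z [-4.91  5.85] turn 0.12
n0 [ 0.4724 -0.1424  0.232 ] now-axes [  3.78 -14.28   4.98] after-turn axes y,z [-15.08   1.22] turn -2.43
```

Call:
{"name": "jog_arm", "arguments": {
  "plan": [
    [[0.2,-0.7,0.83],0.12],
    [[0.2,-0.7,0.83],0],
    [[0.2,-0.7,0.83],0],
    [[0.2,-0.7,0.83],0],
    [[0.2,-0.7,0.83],0],
    [[0.2,-0.7,0.83],0],
    [[0.2,-0.7,0.83],0],
    [[0,0,0],0]
  ]
}}

```text
t: 3.32
tcp_pos: [0.5316, 0.3172, 0.1516]
ee_rot: [0.019, 0.705, -0.014, 0.709]
contact_force: [-0.3, -0.5, 0.5]
opening: 0.0511
```

```bash
python3 go.py fishtail
```

```text
tcp [0.5316 0.3172 0.1516] h -0.046 tilt [-1.     0.007  0.006] open 0.0511
fishtail [ 0.5235  0.3218 -0.035 ] now-axes [ 2.37  0.07 -0.18] after-turn axes y,z [ 0.09 -0.16] turn -0.11
```

Call:
{"name": "jog_arm", "arguments": {
  "plan": [
    [[0.4,0.04,-0.09],-0.1],
    [[0.4,0.03,-0.09],0],
    [[0.4,0,0],0],
    [[0.4,0,0],0],
    [[0.4,0,0],0],
    [[0.35,0,0],0],
    [[0,0,0],0]
  ]
}}

```text
t: 4.2
tcp_pos: [0.5201, 0.327, 0.0327]
ee_rot: [0.018, 0.705, -0.011, 0.709]
contact_force: [0.2, 0.0, -0.4]
opening: 0.0511
```

```bash
python3 go.py fishtail
python3 - <<'E'
from h import *
c=bot.capture("scene");f=c["frame"][190:380,240:480]
cv2.imwrite("pics/a1.png",cv2.cvtColor(cv2.resize(f,None,fx=3,fy=3,interpolation=cv2.INTER_CUBIC),cv2.COLOR_RGB2BGR))
E
```

```text
tcp [0.5201 0.327  0.0327] h -0.041 tilt [-1.     0.01   0.006] open 0.0511
fishtail [ 0.5235  0.3218 -0.035 ] now-axes [-0.01 -0.1   0.07] after-turn axes y,z [-0.1   0.07] turn -0.06
```

View pics/a1.png

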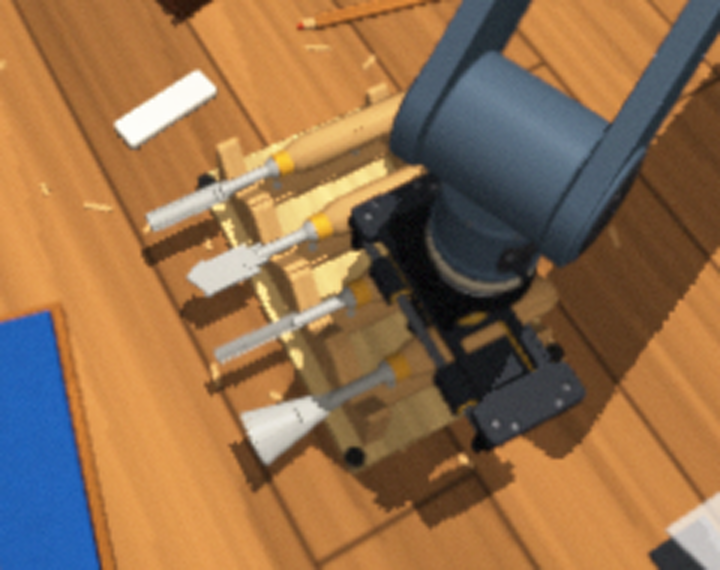

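The fingers straddle the fishtail handle, which is in the lower right of the view with its ferrule at (400,365). The neighbouring tools are undisturbed. I'll nudge sideways, close the jaws and lift.

Call:
{"name": "jog_arm", "arguments": {
  "plan": [
    [[0,-0.1,0.07],0],
    [[0,0,0],0],
    [[0,0,0],0]
  ]
}}

```text
t: 4.62
tcp_pos: [0.5258, 0.3224, 0.0357]
ee_rot: [0.019, 0.703, -0.01, 0.711]
contact_force: [-0.5, 0.8, -0.7]
opening: 0.0513
```

Call:
{"name": "jog_arm", "arguments": {
  "plan": [
    [[0,0,0],0],
    [[0,0,0],0],
    [[0,0,0],0],
    [[0,0,0],0],
    [[0,0,0],0],
    [[0,0,0],0],
    [[-0.2,0,0],0],
    [[-0.2,0,0],0]
  ],
  "grip": 200,
  "squeeze": 40
}}

```text
t: 5.62
tcp_pos: [0.5248, 0.3217, 0.0562]
ee_rot: [0.019, 0.703, -0.011, 0.71]
contact_force: [-0.4, 0.5, -1.7]
opening: 0.0274
```

```bash
python3 go.py fishtail n0
```

```text
tcp [0.5248 0.3217 0.0562] h -0.042 tilt [-1.     0.011  0.01 ] open 0.0274
fishtail [ 0.5235  0.3218 -0.035 ] now-axes [ 0.46 -0.   -0.03] after-turn axes y,z [ 0.   -0.03] turn -0.06
n0 [ 0.4724 -0.1424  0.232 ] now-axes [ 0.35 -9.32 -0.66] after-turn axes y,z [-8.79 -3.15] turn -2.61
```

Call:
{"name": "jog_arm", "arguments": {
  "plan": [
    [[-0.35,0,0],0],
    [[-0.4,0,0],0],
    [[-0.4,0,0],0],
    [[-0.4,0,0],0],
    [[-0.4,-0.2,0],0],
    [[0,-0.5,0],0],
    [[0,-0.7,0],0],
    [[0,-0.7,0],0]
  ]
}}

```text
t: 6.62
tcp_pos: [0.5207, 0.2142, 0.166]
ee_rot: [0.018, 0.7, -0.008, 0.714]
contact_force: [-0.0, 0.4, -1.7]
opening: 0.0278
```

Call:
{"name": "jog_arm", "arguments": {
  "plan": [
    [[0,-0.7,0],-0.4],
    [[0,-0.8,-0.1],-0.4],
    [[0,-0.8,-0.2],-0.4],
    [[0,-0.8,-0.2],-0.4],
    [[0,-0.8,-0.3],-0.4],
    [[0,-0.8,-0.3],-0.4],
    [[0,-0.7,-0.3],-0.2],
    [[0,-0.4,-0.1],0]
  ]
}}

```text
t: 7.62
tcp_pos: [0.4737, -0.0985, 0.17]
ee_rot: [-0.084, 0.691, 0.088, 0.713]
contact_force: [-0.0, -1.0, -1.3]
opening: 0.028
```

```bash
python3 go.py n0
```

```text
tcp [ 0.4737 -0.0985  0.17  ] h 0.243 tilt [-1.     0.002  0.031] open 0.028
n0 [ 0.4724 -0.1424  0.232 ] now-axes [ 2.72 -0.85 -0.32] after-turn axes y,z [-0.85 -0.23] turn 0.11
```

Call:
{"name": "jog_arm", "arguments": {
  "plan": [
    [[0.3,-0.4,-0.15],0.1],
    [[0.3,-0.3,-0.1],0],
    [[0.3,-0.1,0],0],
    [[0,0,0],0],
    [[0,0,0],0]
  ]
}}

```text
t: 8.25
tcp_pos: [0.4721, -0.1437, 0.1256]
ee_rot: [-0.08, 0.691, 0.082, 0.714]
contact_force: [0.6, -0.7, -1.7]
opening: 0.0277
```

```bash
python3 go.py n0
python3 - <<'E'
from h import *
from go import *
c=bot.capture("scene");f=c["frame"].copy()
for i in range(4):
    t=TOOL["n%d"%i]
    for dx in(-.08,.062):
        p=proj(c,[t[0]+dx*np.cos(t[2]),t[1]+dx*np.sin(t[2]),.05]);cv2.drawMarker(f,tuple(p.round().astype(int).tolist()),(0,255,0),cv2.MARKER_CROSS,5)
f=f[80:260,200:440]
cv2.imwrite("pics/a2.png",cv2.cvtColor(cv2.resize(f,None,fx=3,fy=3,interpolation=cv2.INTER_CUBIC),cv2.COLOR_RGB2BGR))
E
```

```text
tcp [ 0.4721 -0.1437  0.1256] h 0.23 tilt [-0.999 -0.     0.034] open 0.0277
n0 [ 0.4724 -0.1424  0.232 ] now-axes [ 1.84  0.02 -0.05] after-turn axes y,z [0.02 0.01] turn -0.02
```

View pics/a2.png

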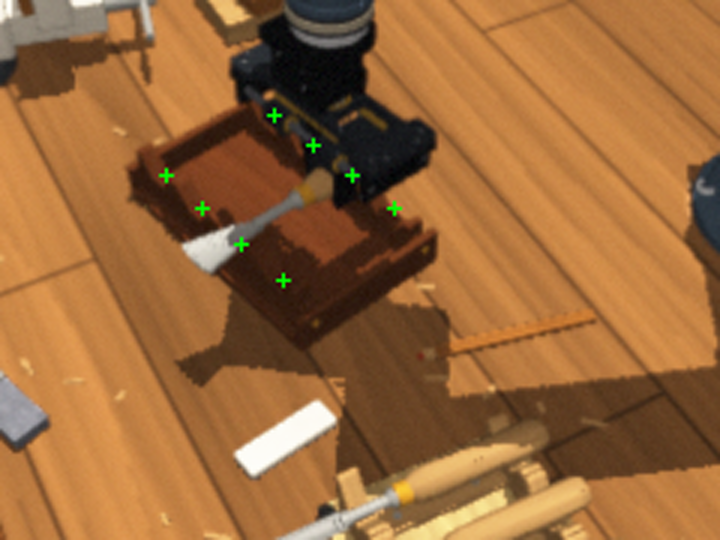

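Run:
```python
from h import *
from go import *
out=[]
for n,b in (("scene",(105,200,235,355)),("top",(155,260,340,470))):
    c=bot.capture(n);f=cv2.cvtColor(cv2.imread("pics/%s0.png"%n),cv2.COLOR_BGR2RGB)
    y0,y1,x0,x1=b;s=6
    g=cv2.resize(f[y0:y1,x0:x1],None,fx=s,fy=s,interpolation=cv2.INTER_CUBIC)
    g=cv2.convertScaleAbs(g,alpha=1.8,beta=10)
    for i in range(4):
        t=TOOL["n%d"%i]
        for dx,z in((-.08,.038),(.062,.047)):
            p=proj(c,[t[0]+dx*np.cos(t[2]),t[1]+dx*np.sin(t[2]),z]);p=(p-[x0,y0]+.5)*s
            cv2.drawMarker(g,tuple(p.round().astype(int).tolist()),(0,255,0),cv2.MARKER_CROSS,12)
    cv2.imwrite("pics/n_%s.png"%n,cv2.cvtColor(g,cv2.COLOR_RGB2BGR))
```

```text
(no output)
```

View pics/n_scene.png

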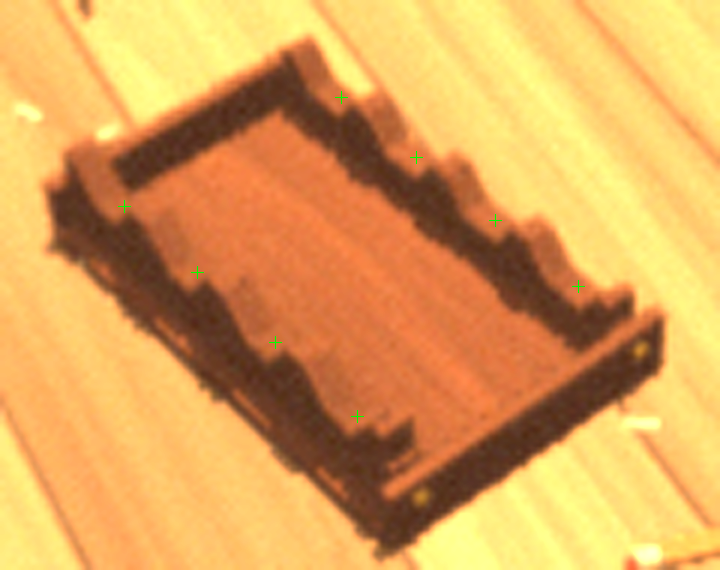

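View pics/n_top.png

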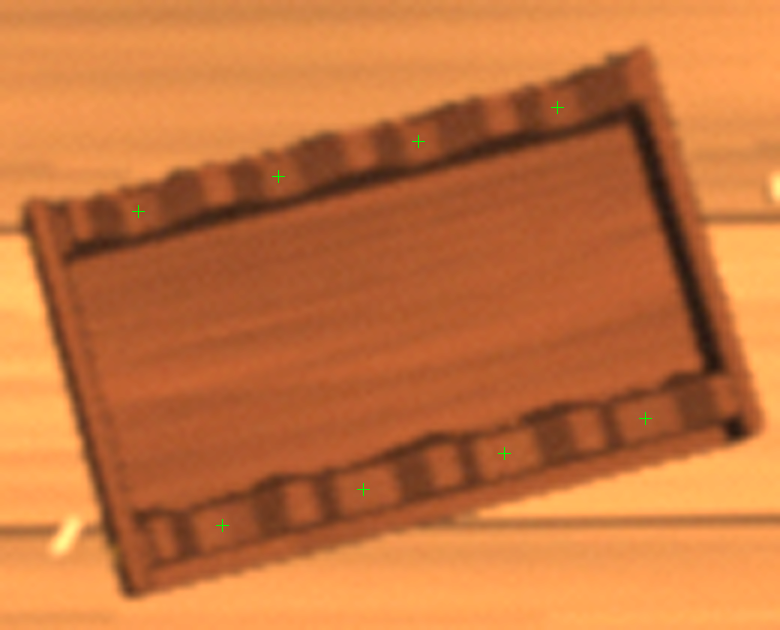

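The markers sit on the floors of all eight notches in both views, so the rack pose is good to about 2 mm. I'll lower the fishtail.

Call:
{"name": "jog_arm", "arguments": {
  "plan": [
    [[0.35,0,0],0],
    [[0.35,0,0],0],
    [[0.35,0,0],0],
    [[0.3,0,0],0],
    [[0.25,0,0],0],
    [[0,0,0],0]
  ]
}}

```text
t: 9.15
tcp_pos: [0.4782, -0.1423, 0.0458]
ee_rot: [-0.083, 0.688, 0.082, 0.716]
contact_force: [-0.1, -0.9, -0.9]
opening: 0.0275
```

```bash
python3 go.py n0
```

```text
tcp [ 0.4782 -0.1423  0.0458] h 0.234 tilt [-0.999 -0.006  0.039] open 0.0275
n0 [ 0.4724 -0.1424  0.232 ] now-axes [ 0.24  0.03 -0.12] after-turn axes y,z [ 0.03 -0.11] turn 0.02
```

Call:
{"name": "jog_arm", "arguments": {
  "plan": [
    [[0.05,0.02,-0.1],0],
    [[0.07,0,0],0],
    [[0.05,0,0],0],
    [[0,0,0],0]
  ]
}}

```text
t: 9.65
tcp_pos: [0.4739, -0.143, 0.0378]
ee_rot: [-0.084, 0.687, 0.082, 0.717]
contact_force: [-0.6, 0.2, -0.3]
opening: 0.0276
```

```bash
python3 go.py n0
```

```text
tcp [ 0.4739 -0.143   0.0378] h 0.234 tilt [-0.999 -0.007  0.041] open 0.0276
n0 [ 0.4724 -0.1424  0.232 ] now-axes [ 0.09  0.02 -0.03] after-turn axes y,z [ 0.02 -0.02] turn 0.02
```

Call:
{"name": "jog_arm", "arguments": {
  "plan": [
    [[0.04,0,0],0],
    [[0.02,0,0],0],
    [[0,0,0],0]
  ]
}}

```text
t: 10.02
tcp_pos: [0.4741, -0.143, 0.0367]
ee_rot: [-0.084, 0.687, 0.082, 0.717]
contact_force: [-0.1, 0.5, 1.0]
opening: 0.0277
```

Call:
{"name": "jog_arm", "arguments": {
  "plan": [
    [[0,0,0],0],
    [[0,0,0],0],
    [[0,0,0],0],
    [[0,0,0],0]
  ],
  "grip": 105
}}

```text
t: 10.52
tcp_pos: [0.4749, -0.1435, 0.0365]
ee_rot: [-0.084, 0.686, 0.081, 0.718]
contact_force: [0.5, 0.0, -0.8]
opening: 0.05
```

```bash
python3 go.py n0
```

```text
tcp [ 0.4749 -0.1435  0.0365] h 0.235 tilt [-0.999 -0.009  0.043] open 0.05
n0 [ 0.4724 -0.1424  0.232 ] now-axes [ 0.06  0.03 -0.04] after-turn axes y,z [ 0.03 -0.04] turn 0.03
```

Call:
{"name": "jog_arm", "arguments": {
  "plan": [
    [[-0.5,0,0],0],
    [[-0.8,0,0],0],
    [[-0.7,0,0],0],
    [[0,0.5,0],0],
    [[0,0.8,0],0],
    [[0,0.9,0],0],
    [[0,0.9,0],0],
    [[0,0.9,0],0]
  ]
}}

```text
t: 11.52
tcp_pos: [0.4263, 0.0521, 0.1374]
ee_rot: [-0.082, 0.685, 0.077, 0.72]
contact_force: [0.4, 0.5, -0.1]
opening: 0.0511
```

```bash
python3 go.py v_tool
python3 - <<'E'
from h import *
c=bot.capture("top");f=c["frame"][150:270,330:480]
cv2.imwrite("pics/a3.png",cv2.cvtColor(cv2.resize(f,None,fx=4,fy=4,interpolation=cv2.INTER_CUBIC),cv2.COLOR_RGB2BGR))
E
```

```text
tcp [0.4263 0.0521 0.1374] h 0.227 tilt [-0.999 -0.012  0.049] open 0.0511
v_tool [ 0.518  0.257 -0.04 ] now-axes [2.17 3.61 2.6 ] after-turn axes y,z [4.17 1.67] turn 2.55
```

View pics/a3.png

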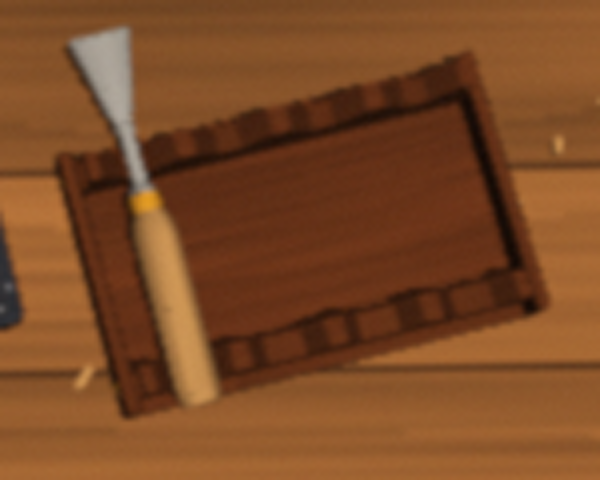

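The fishtail is seated in the left notch. Gripper pitch creeps a little, but each tool is level when grasped, so only the creep during a carry matters. Next is v_tool.

Call:
{"name": "jog_arm", "arguments": {
  "plan": [
    [[0,0.5,0.5],0.85],
    [[0,0.6,0.5],0.85],
    [[0,0.7,0.4],0.85],
    [[0,0.8,0.3],0],
    [[0,0.8,0.2],0],
    [[0,0.5,0],0],
    [[0,0,0],0]
  ]
}}

```text
t: 12.45
tcp_pos: [0.5112, 0.267, 0.1405]
ee_rot: [0.016, 0.691, -0.014, 0.722]
contact_force: [-0.8, -0.6, 0.7]
opening: 0.0517
```

```bash
python3 go.py v_tool
```

```text
tcp [0.5112 0.267  0.1405] h -0.043 tilt [-0.999  0.004  0.044] open 0.0517
v_tool [ 0.518  0.257 -0.04 ] now-axes [ 2.15 -0.2   0.05] after-turn axes y,z [-0.19  0.14] turn -0.03
```

Call:
{"name": "jog_arm", "arguments": {
  "plan": [
    [[0.2,-0.2,0.05],0],
    [[0.45,0,0],0],
    [[0.5,0,0],0],
    [[0.5,0,0],0],
    [[0.3,0,0],0],
    [[0.15,0,0],0],
    [[0,0,0],0]
  ]
}}

```text
t: 13.32
tcp_pos: [0.5171, 0.246, 0.0303]
ee_rot: [0.018, 0.693, -0.018, 0.721]
contact_force: [0.7, -0.0, 0.1]
opening: 0.0512
```

```bash
python3 go.py v_tool
```

```text
tcp [0.5171 0.246  0.0303] h -0.051 tilt [-0.999 -0.     0.039] open 0.0512
v_tool [ 0.518  0.257 -0.04 ] now-axes [-0.06  0.22  0.01] after-turn axes y,z [0.22 0.01] turn -0.1
```

Call:
{"name": "jog_arm", "arguments": {
  "plan": [
    [[-0.06,0.12,0],-0.1],
    [[0,0.08,0],0],
    [[0,0,0],0],
    [[0,0,0],0]
  ]
}}

```text
t: 13.82
tcp_pos: [0.5189, 0.2576, 0.036]
ee_rot: [0.014, 0.691, -0.014, 0.722]
contact_force: [0.2, -0.5, -0.5]
opening: 0.051
```

```bash
python3 go.py v_tool
```

```text
tcp [0.5189 0.2576 0.036 ] h -0.038 tilt [-0.999  0.001  0.044] open 0.051
v_tool [ 0.518  0.257 -0.04 ] now-axes [ 0.05 -0.01 -0.02] after-turn axes y,z [-0.01 -0.02] turn 0.01
```

Call:
{"name": "jog_arm", "arguments": {
  "plan": [
    [[0,0,0],0],
    [[0,0,0],0],
    [[0,0,0],0],
    [[0,0,0],0],
    [[0,0,0],0],
    [[-0.15,0,0],0],
    [[-0.3,0,0],0],
    [[-0.4,0,0],0]
  ],
  "grip": 200
}}

```text
t: 14.82
tcp_pos: [0.5155, 0.2571, 0.0792]
ee_rot: [0.013, 0.693, -0.014, 0.721]
contact_force: [-0.6, -0.1, -1.0]
opening: 0.0278
```

Call:
{"name": "jog_arm", "arguments": {
  "plan": [
    [[-0.5,0,0],0],
    [[-0.5,0,0],0],
    [[-0.3,-0.2,0],0],
    [[0,-0.5,0],0],
    [[0,-0.7,0],0],
    [[0,-0.7,0],0],
    [[0,-0.7,0],0]
  ]
}}

```text
t: 15.7
tcp_pos: [0.5078, 0.1138, 0.1532]
ee_rot: [0.012, 0.69, -0.012, 0.724]
contact_force: [0.6, 0.4, -1.2]
opening: 0.0273
```

```bash
python3 go.py n1;python3 - <<'E'
from h import *
c=bot.capture("scene");f=c["frame"][100:340,230:530]
cv2.imwrite("pics/a4.png",cv2.cvtColor(cv2.resize(f,None,fx=2.4,fy=2.4,interpolation=cv2.INTER_CUBIC),cv2.COLOR_RGB2BGR))
E
```

```text
tcp [0.5078 0.1138 0.1532] h -0.033 tilt [-0.999  0.     0.048] open 0.0273
n1 [ 0.4871 -0.2047  0.232 ] now-axes [ 2.38 -6.38 -0.32] after-turn axes y,z [-6.1  -1.87] turn -2.53
```

View pics/a4.png

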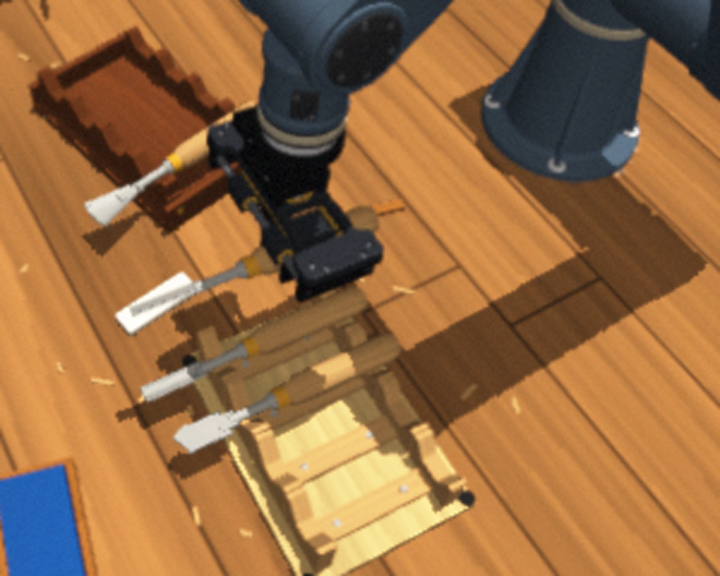

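The v_tool is held level at about (200,285). The skew and gouge are undisturbed on the rest, and the fishtail is in the rack.

Call:
{"name": "jog_arm", "arguments": {
  "plan": [
    [[0,-0.8,-0.1],-0.4],
    [[0,-0.8,-0.2],-0.4],
    [[0,-0.8,-0.2],-0.4],
    [[0,-0.8,-0.3],-0.4],
    [[0,-0.8,-0.3],-0.4],
    [[0,-0.7,-0.3],-0.4],
    [[0,-0.5,-0.1],0],
    [[0,0,0],0]
  ]
}}

```text
t: 16.75
tcp_pos: [0.4512, -0.1679, 0.1549]
ee_rot: [-0.082, 0.685, 0.074, 0.72]
contact_force: [1.2, 1.1, -0.4]
opening: 0.0274
```

```bash
python3 go.py n1
```

```text
tcp [ 0.4512 -0.1679  0.1549] h 0.221 tilt [-0.999 -0.017  0.047] open 0.0274
n1 [ 0.4871 -0.2047  0.232 ] now-axes [ 2.47 -0.83  0.43] after-turn axes y,z [-0.88  0.53] turn -0.1
```

Call:
{"name": "jog_arm", "arguments": {
  "plan": [
    [[0.3,-0.4,0.2],-0.1],
    [[0.3,-0.3,0.15],0],
    [[0.3,-0.1,0.05],0],
    [[0.2,0,0],0],
    [[0,0,0],0]
  ]
}}

```text
t: 17.38
tcp_pos: [0.4797, -0.1983, 0.1001]
ee_rot: [-0.085, 0.686, 0.08, 0.718]
contact_force: [-0.6, 0.6, -0.5]
opening: 0.0275
```

```bash
python3 go.py n1
```

```text
tcp [ 0.4797 -0.1983  0.1001] h 0.233 tilt [-0.999 -0.012  0.043] open 0.0275
n1 [ 0.4871 -0.2047  0.232 ] now-axes [ 1.34 -0.14  0.06] after-turn axes y,z [-0.16  0.11] turn 0.01
```

Call:
{"name": "jog_arm", "arguments": {
  "plan": [
    [[0.1,-0.13,0.07],0],
    [[0.25,0,0],0],
    [[0.3,0,0],0],
    [[0.25,0,0],0],
    [[0.15,0,0],0],
    [[0,0,0],0]
  ]
}}

```text
t: 18.12
tcp_pos: [0.4869, -0.2032, 0.0444]
ee_rot: [-0.085, 0.687, 0.08, 0.718]
contact_force: [-0.2, 0.5, -0.6]
opening: 0.0275
```

```bash
python3 go.py n1
```

```text
tcp [ 0.4869 -0.2032  0.0444] h 0.234 tilt [-0.999 -0.011  0.043] open 0.0275
n1 [ 0.4871 -0.2047  0.232 ] now-axes [ 0.22 -0.03 -0.01] after-turn axes y,z [-0.03 -0.  ] turn 0.02
```

Call:
{"name": "jog_arm", "arguments": {
  "plan": [
    [[0.08,-0.03,0],0],
    [[0.08,0,0],0],
    [[0.04,0,0],0],
    [[0,0,0],0]
  ]
}}

```text
t: 18.62
tcp_pos: [0.4885, -0.2053, 0.0365]
ee_rot: [-0.085, 0.686, 0.08, 0.718]
contact_force: [-0.9, -0.0, -0.5]
opening: 0.028
```

```bash
python3 go.py n1
```

```text
tcp [ 0.4885 -0.2053  0.0365] h 0.234 tilt [-0.999 -0.014  0.045] open 0.028
n1 [ 0.4871 -0.2047  0.232 ] now-axes [ 0.06  0.02 -0.03] after-turn axes y,z [ 0.02 -0.02] turn 0.02
```

Close to seated. I'll release, rise and head back toward the skew.

Call:
{"name": "jog_arm", "arguments": {
  "plan": [
    [[0.03,0,0],0],
    [[0,0,0],0]
  ]
}}

```text
t: 18.88
tcp_pos: [0.4888, -0.2055, 0.0362]
ee_rot: [-0.086, 0.685, 0.079, 0.719]
contact_force: [-0.4, -0.8, -0.9]
opening: 0.0276
```

Call:
{"name": "jog_arm", "arguments": {
  "plan": [
    [[0,0,0],0],
    [[0,0,0],0],
    [[0,0,0],0],
    [[-0.3,0,0],0],
    [[-0.6,0,0],0],
    [[-0.8,0,0],0],
    [[-0.5,0.2,0],0],
    [[0,0.7,0],0]
  ],
  "grip": 105
}}

```text
t: 19.88
tcp_pos: [0.4749, -0.1635, 0.1518]
ee_rot: [-0.086, 0.684, 0.077, 0.72]
contact_force: [0.3, 0.6, -0.5]
opening: 0.0511
```

```bash
python3 go.py skew
```

```text
tcp [ 0.4749 -0.1635  0.1518] h 0.231 tilt [-0.999 -0.019  0.05 ] open 0.0511
skew [ 0.5155  0.1925 -0.035 ] now-axes [2.36 6.79 2.3 ] after-turn axes y,z [7.14 0.56] turn 2.54
```

Call:
{"name": "jog_arm", "arguments": {
  "plan": [
    [[0,0.7,0.2],0.4],
    [[0,0.9,0.2],0.5],
    [[0,0.9,0.2],0.5],
    [[0,0.9,0.2],0.5],
    [[0,0.9,0.1],0.5],
    [[0,0.9,0],0.1],
    [[0,0.8,0],0],
    [[0,0.5,0],0]
  ]
}}

```text
t: 20.88
tcp_pos: [0.4978, 0.1752, 0.1594]
ee_rot: [0.012, 0.683, -0.018, 0.73]
contact_force: [1.1, 0.4, -0.3]
opening: 0.0513
```

Call:
{"name": "jog_arm", "arguments": {
  "plan": [
    [[0,0.2,0],0],
    [[0,0,0],0]
  ]
}}

```text
t: 21.12
tcp_pos: [0.498, 0.1868, 0.1606]
ee_rot: [0.011, 0.683, -0.017, 0.73]
contact_force: [-0.7, 0.2, -0.8]
opening: 0.0511
```

```bash
python3 go.py skew
```

```text
tcp [0.498  0.1868 0.1606] h -0.039 tilt [-0.998 -0.007  0.067] open 0.0511
skew [ 0.5155  0.1925 -0.035 ] now-axes [2.56 0.15 0.17] after-turn axes y,z [0.13 0.35] turn -0.04
```

Call:
{"name": "jog_arm", "arguments": {
  "plan": [
    [[0.2,0.08,0.1],0],
    [[0.4,0.05,0.07],0],
    [[0.5,0,0],0],
    [[0.4,0,0],0],
    [[0.2,0,0],0],
    [[0,0,0],0]
  ]
}}

```text
t: 21.88
tcp_pos: [0.5157, 0.1867, 0.0724]
ee_rot: [0.013, 0.683, -0.02, 0.73]
contact_force: [0.2, -0.4, 0.6]
opening: 0.0512
```

```bash
python3 go.py skew
```

```text
tcp [0.5157 0.1867 0.0724] h -0.048 tilt [-0.998 -0.008  0.068] open 0.0512
skew [ 0.5155  0.1925 -0.035 ] now-axes [ 0.78  0.12 -0.06] after-turn axes y,z [ 0.12 -0.01] turn -0.12
```

Call:
{"name": "jog_arm", "arguments": {
  "plan": [
    [[0.1,0.12,-0.03],-0.12],
    [[0.2,0,0],0],
    [[0.25,0,0],0],
    [[0.13,0,0],0],
    [[0,0,0],0]
  ]
}}

```text
t: 22.5
tcp_pos: [0.5179, 0.1929, 0.0373]
ee_rot: [0.009, 0.682, -0.016, 0.731]
contact_force: [-0.3, -0.4, 1.2]
opening: 0.0512
```

```bash
python3 go.py skew
```

```text
tcp [0.5179 0.1929 0.0373] h -0.034 tilt [-0.997 -0.009  0.071] open 0.0512
skew [ 0.5155  0.1925 -0.035 ] now-axes [ 0.08 -0.01 -0.05] after-turn axes y,z [-0.01 -0.05] turn 0.01
```

Call:
{"name": "jog_arm", "arguments": {
  "plan": [
    [[0.03,0,-0.03],0],
    [[0,0,0],0],
    [[0,0,0],0],
    [[0,0,0],0],
    [[0,0,0],0],
    [[-0.15,0,0],0],
    [[-0.3,0,0],0],
    [[-0.4,0,0],0]
  ],
  "grip": 200
}}

```text
t: 23.5
tcp_pos: [0.5123, 0.1932, 0.0796]
ee_rot: [0.009, 0.683, -0.016, 0.731]
contact_force: [0.0, 0.2, -1.4]
opening: 0.0279
```

Call:
{"name": "jog_arm", "arguments": {
  "plan": [
    [[-0.5,0,0],0],
    [[-0.5,0,0],0],
    [[-0.3,-0.2,0],0],
    [[0,-0.5,0],0],
    [[0,-0.7,0],0],
    [[0,-0.8,0],0],
    [[0,-0.8,0],0]
  ]
}}

```text
t: 24.38
tcp_pos: [0.5029, 0.0407, 0.1551]
ee_rot: [0.007, 0.679, -0.013, 0.734]
contact_force: [0.8, -0.7, -1.3]
opening: 0.0277
```

```bash
python3 go.py n2
```

```text
tcp [0.5029 0.0407 0.1551] h -0.028 tilt [-0.997 -0.009  0.077] open 0.0277
n2 [ 0.5019 -0.2669  0.232 ] now-axes [ 2.49 -6.13 -0.04] after-turn axes y,z [-5.98 -1.44] turn -2.48
```

Call:
{"name": "jog_arm", "arguments": {
  "plan": [
    [[0,-0.8,0],-0.4],
    [[0,-0.8,0],-0.4],
    [[0,-0.8,-0.1],-0.4],
    [[0,-0.8,-0.1],-0.4],
    [[0,-0.8,-0.2],-0.4],
    [[0,-0.8,-0.2],-0.4],
    [[0,-0.5,-0.1],-0.1],
    [[0,0,0],0]
  ]
}}

```text
t: 25.38
tcp_pos: [0.4875, -0.2429, 0.1609]
ee_rot: [-0.091, 0.675, 0.075, 0.728]
contact_force: [-0.1, 0.5, -0.8]
opening: 0.0276
```

```bash
python3 go.py n2
```

```text
tcp [ 0.4875 -0.2429  0.1609] h 0.237 tilt [-0.997 -0.032  0.072] open 0.0276
n2 [ 0.5019 -0.2669  0.232 ] now-axes [ 2.57 -0.45 -0.02] after-turn axes y,z [-0.53  0.17] turn 0.05
```

Call:
{"name": "jog_arm", "arguments": {
  "plan": [
    [[0.3,-0.25,0],0.05],
    [[0.4,-0.15,0],0],
    [[0.4,0,0],0],
    [[0.2,0,0],0],
    [[0,0,0],0]
  ]
}}

```text
t: 26.0
tcp_pos: [0.496, -0.2602, 0.0906]
ee_rot: [-0.088, 0.677, 0.076, 0.727]
contact_force: [-0.7, -0.5, -0.3]
opening: 0.0272
```

```bash
python3 go.py n2
```

```text
tcp [ 0.496  -0.2602  0.0906] h 0.234 tilt [-0.997 -0.026  0.069] open 0.0272
n2 [ 0.5019 -0.2669  0.232 ] now-axes [ 1.15 -0.13  0.  ] after-turn axes y,z [-0.16  0.08] turn 0.02
```

Call:
{"name": "jog_arm", "arguments": {
  "plan": [
    [[0.1,-0.12,0],0],
    [[0.25,0,0],0],
    [[0.3,0,0],0],
    [[0.2,0,0],0],
    [[0.08,0,0],0],
    [[0,0,0],0]
  ]
}}

```text
t: 26.75
tcp_pos: [0.5019, -0.267, 0.0417]
ee_rot: [-0.089, 0.676, 0.076, 0.727]
contact_force: [-0.0, -0.1, -1.6]
opening: 0.0273
```

```bash
python3 go.py n2
```

```text
tcp [ 0.5019 -0.267   0.0417] h 0.235 tilt [-0.997 -0.027  0.069] open 0.0273
n2 [ 0.5019 -0.2669  0.232 ] now-axes [ 0.17  0.01 -0.01] after-turn axes y,z [0. 0.] turn 0.03
```

Call:
{"name": "jog_arm", "arguments": {
  "plan": [
    [[0.06,0,0],0],
    [[0.05,0,0],0],
    [[0.02,0,0],0],
    [[0,0,0],0]
  ]
}}

```text
t: 27.25
tcp_pos: [0.5028, -0.2675, 0.0362]
ee_rot: [-0.09, 0.676, 0.075, 0.728]
contact_force: [0.9, 0.3, -0.9]
opening: 0.0277
```

Call:
{"name": "jog_arm", "arguments": {
  "plan": [
    [[0,0,0],0],
    [[0,0,0],0],
    [[0,0,0],0],
    [[-0.3,0,0],0],
    [[-0.6,0,0],0],
    [[-0.8,0,0],0],
    [[-0.5,0.2,0],0],
    [[0,0.7,0],0]
  ],
  "grip": 105
}}

```text
t: 28.25
tcp_pos: [0.486, -0.2252, 0.1522]
ee_rot: [-0.091, 0.674, 0.072, 0.73]
contact_force: [-0.1, 0.7, -1.2]
opening: 0.0512
```

Call:
{"name": "jog_arm", "arguments": {
  "plan": [
    [[0,0.8,0.2],0.4],
    [[0,0.9,0.2],0.5],
    [[0,0.9,0.2],0.5],
    [[0,0.9,0.2],0.5],
    [[0,0.9,0.1],0.5],
    [[0,0.8,0],0.1],
    [[0,0.4,0],0],
    [[0,0,0],0]
  ]
}}

```text
t: 29.25
tcp_pos: [0.5056, 0.0679, 0.1578]
ee_rot: [0.007, 0.672, -0.021, 0.74]
contact_force: [0.2, -0.3, 0.3]
opening: 0.0513
```

```bash
python3 go.py gouge
python3 - <<'E'
from h import *
c=bot.capture("top");f=c["frame"][140:270,180:480]
cv2.imwrite("pics/a5.png",cv2.cvtColor(cv2.resize(f,None,fx=2.6,fy=2.6,interpolation=cv2.INTER_CUBIC),cv2.COLOR_RGB2BGR))
E
```

```text
tcp [0.5056 0.0679 0.1578] h -0.039 tilt [-0.995 -0.018  0.096] open 0.0513
gouge [ 0.514   0.1283 -0.03  ] now-axes [ 2.47  1.26 -0.12] after-turn axes y,z [1.21 0.13] turn -0.08
```

View pics/a5.png

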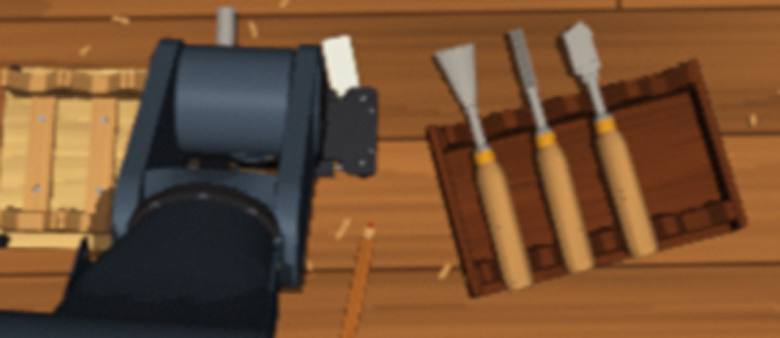

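Fishtail (455,60), v_tool (520,60) and skew (580,45) lie in order in the first three notches. The gouge is still on the rest. Now for the gouge.

Call:
{"name": "jog_arm", "arguments": {
  "plan": [
    [[0.1,0.5,0],-0.08],
    [[0.3,0.4,0],0],
    [[0.4,0.2,0],0],
    [[0.4,0,0],0],
    [[0.2,0,0],0],
    [[0,0,0],0]
  ]
}}

```text
t: 30.05
tcp_pos: [0.518, 0.1147, 0.0883]
ee_rot: [0.006, 0.67, -0.022, 0.742]
contact_force: [-0.9, 0.0, 0.8]
opening: 0.0511
```

```bash
python3 go.py gouge
```

```text
tcp [0.518  0.1147 0.0883] h -0.039 tilt [-0.995 -0.02   0.102] open 0.0511
gouge [ 0.514   0.1283 -0.03  ] now-axes [ 1.08  0.29 -0.2 ] after-turn axes y,z [ 0.27 -0.09] turn -0.09
```

Call:
{"name": "jog_arm", "arguments": {
  "plan": [
    [[0,0.2,-0.1],-0.09],
    [[0.1,0.09,-0.06],0],
    [[0.3,0,0],0],
    [[0.3,0,0],0],
    [[0.2,0,0],0],
    [[0.05,0,0],0],
    [[0,0,0],0]
  ]
}}

```text
t: 30.92
tcp_pos: [0.5161, 0.1287, 0.0376]
ee_rot: [0.003, 0.67, -0.019, 0.743]
contact_force: [0.5, 0.8, 0.0]
opening: 0.0513
```

```bash
python3 go.py gouge
```

```text
tcp [0.5161 0.1287 0.0376] h -0.03 tilt [-0.994 -0.021  0.103] open 0.0513
gouge [ 0.514   0.1283 -0.03  ] now-axes [ 0.08 -0.01 -0.05] after-turn axes y,z [-0.01 -0.04] turn 0.0
```

Call:
{"name": "jog_arm", "arguments": {
  "plan": [
    [[0.03,0,0],0],
    [[0,0,0],0],
    [[0,0,0],0],
    [[0,0,0],0],
    [[0,0,0],0],
    [[-0.15,0,0],0],
    [[-0.3,0,0],0],
    [[-0.4,0,0],0]
  ],
  "grip": 200
}}

```text
t: 31.92
tcp_pos: [0.5108, 0.1296, 0.0801]
ee_rot: [0.003, 0.67, -0.019, 0.742]
contact_force: [0.7, 0.3, -1.1]
opening: 0.0277
```

Call:
{"name": "jog_arm", "arguments": {
  "plan": [
    [[-0.5,0,0],0],
    [[-0.5,0,0],0],
    [[-0.3,-0.2,0],0],
    [[0,-0.5,0],0],
    [[0,-0.7,0],0],
    [[0,-0.8,0],0],
    [[0,-0.8,0],0]
  ]
}}

```text
t: 32.8
tcp_pos: [0.4989, -0.0218, 0.1572]
ee_rot: [0.0, 0.667, -0.017, 0.745]
contact_force: [0.2, 0.1, -1.5]
opening: 0.0273
```

```bash
python3 go.py n3
```

```text
tcp [ 0.4989 -0.0218  0.1572] h -0.023 tilt [-0.994 -0.022  0.109] open 0.0273
n3 [ 0.5166 -0.3292  0.232 ] now-axes [ 2.65 -6.08  0.22] after-turn axes y,z [-6.06 -1.07] turn -2.44
```

Call:
{"name": "jog_arm", "arguments": {
  "plan": [
    [[0,-0.8,0.1],-0.4],
    [[0,-0.8,0.1],-0.4],
    [[0,-0.8,0],-0.4],
    [[0,-0.8,0],-0.4],
    [[0,-0.8,-0.1],-0.4],
    [[0,-0.8,-0.1],-0.4],
    [[0,-0.6,-0.1],-0.1],
    [[0,0,0],0]
  ]
}}

```text
t: 33.8
tcp_pos: [0.5148, -0.3081, 0.1696]
ee_rot: [-0.099, 0.664, 0.07, 0.738]
contact_force: [0.5, 0.2, -0.7]
opening: 0.0274
```

```bash
python3 go.py n3
```

```text
tcp [ 0.5148 -0.3081  0.1696] h 0.243 tilt [-0.994 -0.052  0.098] open 0.0274
n3 [ 0.5166 -0.3292  0.232 ] now-axes [ 2.72 -0.28 -0.34] after-turn axes y,z [-0.42 -0.06] turn 0.1
```

Call:
{"name": "jog_arm", "arguments": {
  "plan": [
    [[0.3,-0.15,-0.15],0.1],
    [[0.4,-0.1,-0.15],0],
    [[0.4,0,0],0],
    [[0.3,0,0],0],
    [[0.1,0,0],0],
    [[0,0,0],0]
  ]
}}

```text
t: 34.55
tcp_pos: [0.507, -0.3215, 0.0887]
ee_rot: [-0.093, 0.667, 0.07, 0.736]
contact_force: [0.2, -0.3, -0.7]
opening: 0.0275
```

```bash
python3 go.py n3
```

```text
tcp [ 0.507  -0.3215  0.0887] h 0.233 tilt [-0.995 -0.044  0.094] open 0.0275
n3 [ 0.5166 -0.3292  0.232 ] now-axes [ 1.12 -0.14  0.05] after-turn axes y,z [-0.19  0.15] turn 0.01
```

Call:
{"name": "jog_arm", "arguments": {
  "plan": [
    [[0.1,-0.13,0.05],0],
    [[0.25,0,0],0],
    [[0.3,0,0],0],
    [[0.2,0,0],0],
    [[0.06,0,0],0],
    [[0,0,0],0]
  ]
}}

```text
t: 35.3
tcp_pos: [0.517, -0.3292, 0.0417]
ee_rot: [-0.094, 0.666, 0.069, 0.737]
contact_force: [-1.0, -0.2, -1.0]
opening: 0.0276
```

```bash
python3 go.py n3
```

```text
tcp [ 0.517  -0.3292  0.0417] h 0.234 tilt [-0.994 -0.046  0.095] open 0.0276
n3 [ 0.5166 -0.3292  0.232 ] now-axes [ 0.17  0.01 -0.02] after-turn axes y,z [ 0.   -0.01] turn 0.01
```

Call:
{"name": "jog_arm", "arguments": {
  "plan": [
    [[0.06,0,0],0],
    [[0.05,0,0],0],
    [[0.02,0,0],0],
    [[0,0,0],0]
  ]
}}

```text
t: 35.8
tcp_pos: [0.5179, -0.3297, 0.0372]
ee_rot: [-0.094, 0.666, 0.069, 0.737]
contact_force: [-0.1, 0.6, -0.8]
opening: 0.0274
```

Call:
{"name": "jog_arm", "arguments": {
  "plan": [
    [[0,0,0],0],
    [[0,0,0],0],
    [[0,0,0],0],
    [[-0.3,0,0],0],
    [[-0.6,0,0],0],
    [[-0.8,0,0],0],
    [[-0.5,0.2,0],0],
    [[0,0.7,0],0]
  ],
  "grip": 105
}}

```text
t: 36.8
tcp_pos: [0.4979, -0.2865, 0.152]
ee_rot: [-0.096, 0.663, 0.065, 0.739]
contact_force: [0.5, 1.4, -0.6]
opening: 0.0512
```

Call:
{"name": "jog_arm", "arguments": {
  "plan": [
    [[-0.2,0.9,0],0],
    [[-0.2,0.9,0],0],
    [[0,0.9,0],0],
    [[0,0.9,0],0],
    [[0,0.9,0],0],
    [[0,0.6,0],0],
    [[0,0,0],0],
    [[0,0,0],0]
  ]
}}

```text
t: 37.8
tcp_pos: [0.4378, -0.031, 0.1657]
ee_rot: [-0.099, 0.659, 0.063, 0.743]
contact_force: [0.8, -0.1, -0.0]
opening: 0.0515
```

Run:
```python
from h import *
from go import *
c=bot.capture("top");g=c["frame"][140:270,330:490]
cv2.imwrite("pics/a6.png",cv2.cvtColor(cv2.resize(g,None,fx=4.5,fy=4.5,interpolation=cv2.INTER_CUBIC),cv2.COLOR_RGB2BGR))
a=RK[2]
for i,t in enumerate(["fishtail","v_tool","skew","gouge"]):
    for d in bot.cut_out("top",t)[:2]:
        ys,xs=np.nonzero(d["mask"]);W=np.array([at(c,(x,y),.055)[:2] for x,y in zip(xs,ys)])-RK[:2]
        L=W@np.array([[np.cos(a),-np.sin(a)],[np.sin(a),np.cos(a)]])
        H=L[L[:,0]<L[:,0].min()+.17];p=np.polyfit(H[:,0],H[:,1],1)
        print(t,round(d["confidence"],2),"x0",round(L[:,0].min()+.105,4),round(L[:,0].max()-.15,4),"y",np.polyval(p,0).round(4),"yaw",p[0].round(3))
s=bot.read_state();print(s["t"],s["tcp_pos"],s["opening"])
c=bot.capture("scene");g=c["frame"][90:220,220:400]
cv2.imwrite("pics/a7.png",cv2.cvtColor(cv2.resize(g,None,fx=4,fy=4,interpolation=cv2.INTER_CUBIC),cv2.COLOR_RGB2BGR))
```

```text
fishtail 0.88 x0 0.0 -0.002 y 0.0903 yaw -0.041
v_tool 0.72 x0 0.0016 -0.0006 y 0.0304 yaw -0.009
skew 0.83 x0 0.0032 -0.011 y -0.0315 yaw 0.014
gouge 0.77 x0 -0.0008 -0.001 y -0.0964 yaw 0.013
gouge 0.47 x0 0.1525 0.0701 y 0.5081 yaw -0.273
38.05 [ 0.43729901 -0.03128717  0.16497018] 0.05108627319820693
```

View pics/a6.png

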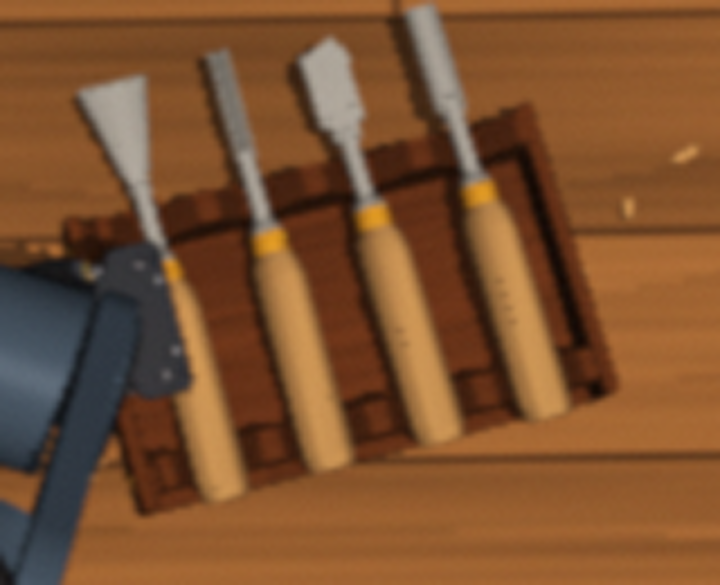

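View pics/a7.png

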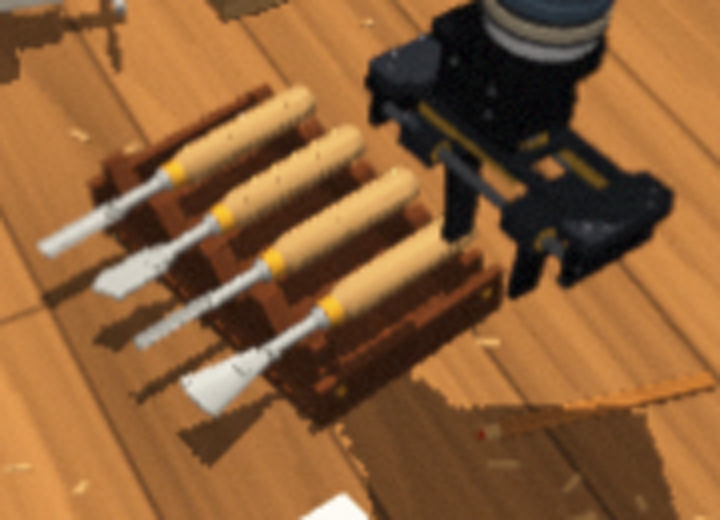

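All four tools are seated in order, and the gripper is clear of them. Handing in.

```bash
python3 -c "
from station import bot
print(bot.finish_job(), bot.read_state()['t'])"
```

```text
the job is handed in; nothing more can be done
the job is handed in; nothing more can be done
```

I moved all four tools to the bench rack, in the order they had on the rest: fishtail, v_tool, skew, gouge from left to right. I set each one down and handed the job in at about 38 s of robot time; `finish_job` gives no verdict.

- **Seating:** both cameras show every handle and shank down in its own notch, level, with blades pointing away. In my rack frame (good to about 2 mm), three tools lie within 2 mm of their centre lines and the fishtail within 6 mm. Yaw is 0.041 rad or less for all four. The gripper is clear, about 0.1 m above the tools.
- **Checks that disagreed:** the fishtail's offset (6 mm and 0.041 rad) was measured with the gripper hiding part of it. An earlier clear view showed it seated. For the skew, the two lengthwise estimates differed (+3 mm and −11 mm), because its slanted edge shortens the measured length. Both are within the 20 mm limit.
- **Not measured:** seated heights and roll I judged only from the pictures.
- **During the job:** the gripper tilted gradually to about 0.1 rad. This did not affect seating, because each tool was gripped level. On the v_tool approach the gripper overshot sideways by 11 mm; I corrected it before closing, and no contact showed in the forces.

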